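Turn the biscuit tin right way up

ROBOT

A 7-joint arm with a two-finger parallel gripper is mounted at the origin on the work surface. World frame = base frame: x ahead of the robot, y to its left, z up, the work surface at z = 0. Lengths are in mm, angles in rad, forces in N, time in s.
With the tool pointing down it reaches from about 400 to 875 mm from the base axis. Payload 19.3 kg.
Tool frame: the origin (TCP) lies between the finger pads; the fingertips stand 17 mm ahead of it and the grasp point (between the pads) lies 2 mm behind it (arm.tip_extent is the z of the fingertips in the tool frame, in mm); z points along the fingers, y is the line along which they close (so a half turn about z gives the same grasp; the last joint's range is limited). The gripper opens to 85 mm and grips with 20 to 120 N. Pads are 22 mm wide; open, the fingers measure 114 mm over their backs; the gripper's body (76 mm by 85 mm) begins 54 mm behind the grasp point. The pads swing forward as they close: fully open they stand 13 mm farther back than shut.
Start: joints at [-1.42, 0.521, -0.036, 1.599, 0.021, 1.021, -0.113], TCP at [136.901, 609.813, 210.491] pointing down, gripper open.
Joint ranges: [-2.91, 2.91], [-0.3, 2.13], [-1.5, 1.42], [0.17, 2.43], [-1.26, 4.41], [0.16, 1.93], [-2.52, 2.52]. Speed limits (rad/s): [1.89, 1.89, 2.39, 2.39, 3.01, 3.01, 3.01].

INTERFACE

Orientations are given as a unit quaternion [x, y, z, w].
In Python, from rig import arm gives the robot as it stands.
- The arm moves only by the shell command python3 -m crank 'ROWS' [OPENING]. ROWS is JSON, a list of rows, each a list of 6 numbers: the shift along the tool's x, y, z in units of 0.02 m (1.0 is 0.02 m), then the turn, a rotation vector about the tool's x, y, z in units of 0.08 rad (1.0 is 0.08 rad). A call has 1 to 5 rows; each row shifts and turns the commanded pose from where the row before left it, along the tool's axes as they then stand; what a row does not reach is not made up. A row lasts 1/12 s, in which the tool goes at most 41.7 mm and 7.16 degrees, less where a joint would pass 70% of its speed; a pose out of reach is approached as far as the arm can. A call with a number of a shift or a turn outside -1 to 1 is refused whole. A call with a gripper value outside its range is refused whole. OPENING is the closure, from -1 (fully open) to 1 (shut), set as the call begins (- or left out, the last holds). The fingers move at their own pace and stop on an object; the grip force is fixed at half the most. Time passes only in rows, so rows that do not move let the fingers close. It gives the time, the measured TCP pose, the force, the opening and the grip force at its end, in the units of the state.
- arm.get_obs(): the state, without advancing time (a new reading comes with each control period).
- arm.camera(name): name is "scene" or "top" or "wrist"; returns a dict with "img" (420x560x3 uint8, red, green, blue), "vfov" (degrees; the focal length in pixels is half the picture's height over the tangent of half this angle, whatever the lens; pixels are square), "cx", "cy" (the principal point, pixels), "dist" ([k1, k2, p1, p2, k3] as OpenCV has them; the pictures are not rectified), "world_from_camera" (4x4, takes a point from camera to world coordinates). Camera axes: x right, y up, looking along -z (the intrinsics and any distortion apply to the point x, -y, -z); pixel columns grow to the right and rows downward; lengths in mm; the calibration is good to about 2 mm. A picture is of the moment at which its call begins. There is no depth.
- arm.hand_in(): hands the job in; it is judged then, once.
The state is a dict: "t": time; "joint_pos": joint angles; "joint_velocities": joint speeds; "joint_efforts": joint torques, N m; "eef_pos": TCP position; "ee_rot": TCP orientation; "force": force on the tool from outside, world axes, zero at the start; "torque": the same for the moment, N m; "width": opening from 0.0 (shut) to 1.0 (fully open); "finger_force": force on a finger pad.
Only numpy, scipy, OpenCV 4.12 (cv2) and the standard library are available. Lean on these libraries where they do the work, as an engineer would, in place of code of your own. Each camera call takes 0.05 s, during which the arm holds its last target. There are 200 camera calls.

TASK

The full biscuit tin on the marble slab stands upside down, on its lid. Turn it right way up by tipping it over its own edges, one quarter turn at a time: first onto a side, let go so that it rests there, then onto its base, so that it finally stands by itself on the slab with the lid on top. Lower it gently each time instead of letting it topple over, do not hoist it into the air, and leave the jar, the cup and the carton where they are.

Things in the scene. Friction and masses are not known exactly. Their poses are not given: they have to be found in the camera images.
- tin: Boxy bare-metal biscuit tin, 56 mm along its own x, 90 mm along y, 110 mm along z, about 0.5 kg. Origin at the centre of the box: 55 mm above the slab when standing, 45 mm when lying on a 56 x 110 mm side. +z points out of the lid end (down at the start). Sides and base plain, flat, edges rounded 2 mm. The 90 mm width starts within 0.2 rad of the slab's length. Hoisted means origin over 90 mm above the slab.
- tin_lid (a point): Centre of the tin's lid end, 55 mm along +z from the tin's origin, axes as the tin's. That end has a dark rim 10 mm high, 4 mm thick, flush with the sides, around a recess with a round brass lid and small bar, all below the rim's edge. It faces down at the start and must end on top.
- slab: Fixed white marble pastry slab, 180 mm along its own x, 520 mm along its own y (roughly the robot's left-right direction), 20 mm thick, lying on the counter. Origin at the centre of its underside; its top is at height 0.020 m. The tin starts standing on it, at most 120 mm from the middle along the slab.
- jar: Glass jar with a wooden cap, 84 mm across, 110 mm high, standing beyond the slab. Origin at the centre of its underside. To be left alone.
- cup: White cup without handle, 80 mm across, 80 mm high, standing beyond the slab. Origin at the centre of its underside. To be left alone.
- carton: Closed cardboard pastry carton, 90 x 130 x 60 mm, lying beyond the slab. Origin at the centre of its underside. To be left alone.
Mind the look-alikes: they are no part of the job. Leave any blue look-alike of the tin alone.

How it is judged (in metres and radians):
On the way:
1. the tin lies at rest on one of its four sides on the slab, let go (angle between tin's own z axis and vertical between 1.47 and 1.67 rad and height (world z) of tin below 0.072 m and contact force between tin and the fingers below 0.1 N and linear speed of tin below 0.02 m/s and angular speed of tin below 0.2 rad/s and y of tin in the frame of slab between -0.25 and 0.25 m and x of tin in the frame of slab between -0.08 and 0.08 m), for 0.2 s.
At the end, for the whole second after the job is handed in: The tin stands on its base on the slab, lid up (own z within 0.08 rad of vertical, centre 55 mm +/- 5 mm above the slab's top), let go and at rest, its centre over the slab (within 250 mm of the slab's middle along it and 80 mm across) (angle between tin's own z axis and vertical below 0.08 rad and height (world z) of tin between 0.07 and 0.08 m and contact force between tin and the fingers below 0.1 N and linear speed of tin below 0.02 m/s and angular speed of tin below 0.2 rad/s and y of tin in the frame of slab between -0.25 and 0.25 m and x of tin in the frame of slab between -0.08 and 0.08 m); the robot touches nothing.
It fails at once if the tin slams down or topples over freely (turns faster than 5.5 rad/s) (angular speed of tin above 5.5 rad/s).
It fails at once if the tin is hoisted: its centre more than 90 mm above the slab's top (height (world z) of tin above 0.11 m).
It fails at once if the jar is shifted by more than 30 mm or tipped (distance of jar from where it was at the start of the episode above 0.03 m or angle between jar's own z axis and vertical above 0.3 rad).
It fails at once if the cup is shifted by more than 30 mm or tipped (distance of cup from where it was at the start of the episode above 0.03 m or angle between cup's own z axis and vertical above 0.3 rad).
It fails at once if the carton is shifted by more than 30 mm or tipped (distance of carton from where it was at the start of the episode above 0.03 m or angle between carton's own z axis and vertical above 0.3 rad).
It also fails if it takes over 58 s, if anything falls off the work surface, if the arm or the gripper's body presses on something with over 40 N, if the wrist force passes 120 N, or if a joint passes its speed limit or range.

## Working session

There is one attempt and no reset: what is moved stays moved. The work goes in short steps, Python scripts to look and compute and a shell command to move; the robot and the scene stay as the last step left them, time stands still between calls to the robot, and variables do not carry over. Pictures are saved under pics/ and viewed, at most 10 in all, crops included, and the job is handed in when it is done.

```bash
ls; mkdir -p pics; python3 - <<'E'
from rig import arm
import cv2,json,numpy as np,pickle
d={}
for n in("scene","top"):
    c=arm.camera(n);d[n]=c
    print(n,c["vfov"],c["cx"],c["cy"],c["dist"],np.round(c["world_from_camera"],3).tolist())
pickle.dump(d,open("c0.pkl","wb"))
im=np.hstack([cv2.resize(d[n]["img"],None,fx=1,fy=1) for n in d])[:,:,::-1]
cv2.imwrite("pics/top0.png",d["top"]["img"][:,:,::-1]);cv2.imwrite("pics/scene0.png",d["scene"]["img"][:,:,::-1])
print(arm.get_obs())
E
```

```text
pics
scene 52.34880046893973 279.1643758378814 213.61214446769003 [-0.08886743  0.          0.          0.          0.        ] [[0.307, -0.558, 0.771, 1365.954], [0.952, 0.159, -0.263, -374.173], [0.024, 0.815, 0.579, 679.361], [0.0, 0.0, 0.0, 1.0]]
top 57.85246284768523 283.66807610296013 213.47314626596355 [-0.07083735  0.          0.          0.          0.        ] [[-0.005, 0.983, -0.182, 416.948], [-1.0, -0.001, 0.022, -80.341], [0.021, 0.182, 0.983, 887.852], [0.0, 0.0, 0.0, 1.0]]
{'t': 0.1, 'joint_pos': array([-1.42017675,  0.52194759, -0.03629156,  1.5999453 ,  0.02121952,
        1.02111683, -0.1128055 ]), 'joint_velocities': array([-0.00070494, -0.00132278,  0.00016179, -0.00014641, -0.00107384,
       -0.00102246,  0.0001517 ]), 'joint_efforts': array([ 3.48704765e-03, -9.28495789e+01,  1.98381208e+00, -3.70529401e+01,
        1.81222439e-02,  5.45181858e-03,  2.47152587e-05]), 'eef_pos': array([136.88350494, 609.49195031, 209.98999983]), 'ee_rot': array([ 1.10204214e-01,  9.93908831e-01, -5.15978890e-04, -3.26424850e-06]), 'force': array([-0.35737836, -0.22642227, -0.58541588]), 'torque': array([ 0.03159704, -0.03541379, -0.00727732]), 'finger_force': 0.0, 'width': 0.9973214481702548}
```

View pics/top0.png

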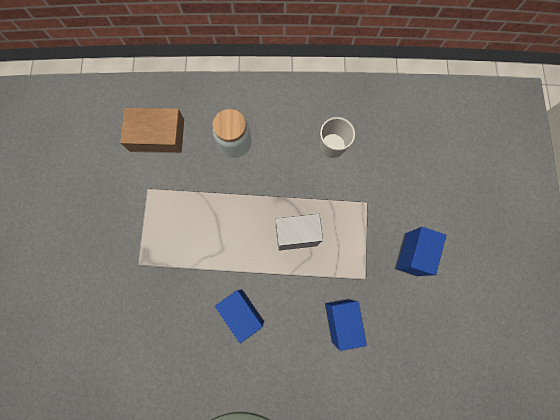

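View pics/scene0.png

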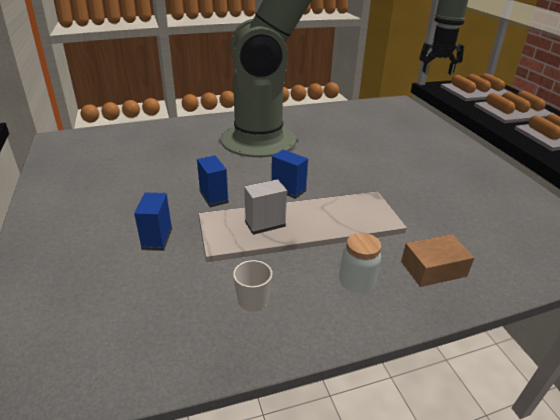

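Top view: the candidates are the bare-metal tin on the slab (299,231) and blue look-alikes at (240,316), (346,324) and (421,251). I choose the metal one, with its dark rim at the bottom, and check it in a crop.

```bash
cat > h.py <<'E'
import numpy as np,cv2
def K(c):
    f=c["img"].shape[0]/2/np.tan(np.radians(c["vfov"])/2)
    return np.array([[f,0,c["cx"]],[0,f,c["cy"]],[0,0,1.]])
def onplane(c,px,z):
    px=np.array(px,float).reshape(-1,1,2)
    n=cv2.undistortPoints(px,K(c),np.array(c["dist"])).reshape(-1,2)
    T=np.array(c["world_from_camera"]);d=np.c_[n[:,0],-n[:,1],-np.ones(len(n))]@T[:3,:3].T
    o=T[:3,3];return o+d*((z-o[2])/d[:,2])[:,None]
def proj(c,P):
    T=np.linalg.inv(np.array(c["world_from_camera"]));p=np.atleast_2d(P)@T[:3,:3].T+T[:3,3]
    p=p*[1,-1,-1];return cv2.projectPoints(p,np.zeros(3),np.zeros(3),K(c),np.array(c["dist"]))[0].reshape(-1,2)
E
python3 - <<'E'
import pickle,cv2,numpy as np
from h import *
d=pickle.load(open("c0.pkl","rb"));c=d["top"];im=c["img"]
cr=cv2.resize(im[195:270,255:345],None,fx=8,fy=8,interpolation=cv2.INTER_CUBIC)
cv2.imwrite("pics/crop.png",cr[:,:,::-1])
hsv=cv2.cvtColor(im,cv2.COLOR_RGB2HSV)
for p in [(285,231),(299,228),(310,226),(270,231),(330,240),(250,220),(299,245)]: print(p,im[p[1],p[0]],hsv[p[1],p[0]])
# slab
m=((hsv[...,1]>8)&(hsv[...,2]>150)&(im[...,0]>im[...,2]+8)).astype(np.uint8);m[:180]=0;m[290:]=0
m=cv2.morphologyEx(m,cv2.MORPH_CLOSE,np.ones((5,5)))
cs,_=cv2.findContours(m,0,2);k=max(cs,key=cv2.contourArea);b=cv2.boxPoints(cv2.minAreaRect(k));print(b)
print(np.round(onplane(c,cv2.approxPolyDP(cv2.convexHull(k),6,True),20)))
s=(abs(im[...,0].astype(int)-im[...,2])<12)&(hsv[...,2]>130)
s=s.astype(np.uint8);s[:205]=0;s[260:]=0;s[:,:260]=0;s[:,340:]=0
cs,_=cv2.findContours(s,0,2);k=max(cs,key=cv2.contourArea);r=cv2.minAreaRect(k);b=cv2.boxPoints(r);print(r)
W=onplane(c,b,130);print(np.round(W,1),W.mean(0),[np.linalg.norm(W[i]-W[i-1]) for i in range(4)])
E
```

```text
(285, 231) [196 190 183] [ 16  17 196]
(299, 228) [195 188 181] [ 15  18 195]
(310, 226) [195 188 180] [ 16  20 195]
(270, 231) [192 181 166] [ 17  35 192]
(330, 240) [194 183 169] [ 17  33 194]
(250, 220) [193 180 165] [ 16  37 193]
(299, 245) [82 82 76] [30 19 82]
[[137.87317 265.0493 ]
 [142.6322  188.17249]
 [369.6289  202.22467]
 [364.86987 279.10147]]
[[ 636.  222.   20.]
 [ 605. -293.   20.]
 [ 430. -284.   20.]
 [ 461.  230.   20.]]
((282.4634094238281, 231.1707305908203), (26.945295333862305, 11.484880447387695), 83.6598129272461)
[[ 546.8  -79.9  130. ]
 [ 549.3 -103.1  130. ]
 [ 495.  -108.7  130. ]
 [ 492.5  -85.8  130. ]] [520.88545095 -94.377145   130.        ] [np.float64(54.61621007786438), np.float64(23.25821163566926), np.float64(54.68372725195108), np.float64(22.973891591686243)]
```

View pics/crop.png

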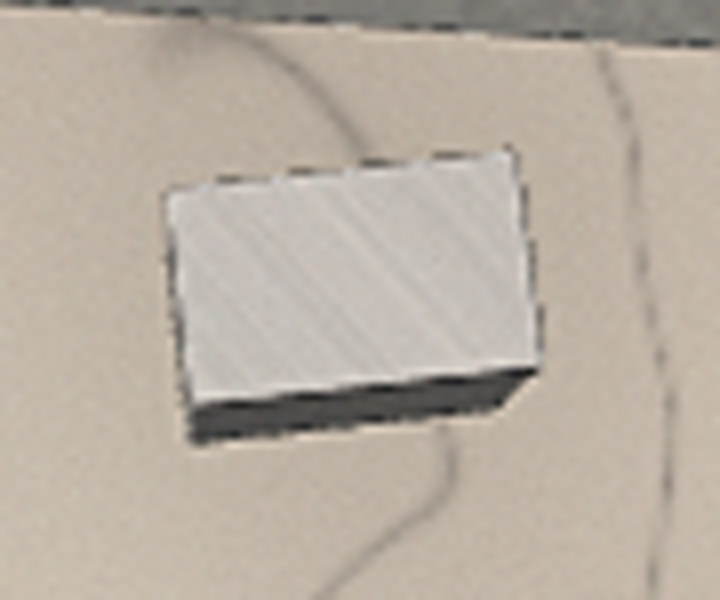

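The crop confirms a plain metal base facing up, with top corners at image pixels (276,218.8), (319.2,213.8), (322.5,241) and (279,245.6). I'll tip it toward +y along the slab, gripping across its 56 mm width.

```bash
cat >> h.py <<'E'
from scipy.spatial.transform import Rotation as Ro
def cur():
    from rig import arm
    o=arm.get_obs();return o,np.array(o["eef_pos"]),Ro.from_quat(o["ee_rot"])
def plan(p0,R0,p1,R1,n):
    "constant row repeated n times"
    r=(R0.inv()*R1).as_rotvec()/n;S=sum(Ro.from_rotvec(r*k).as_matrix() for k in range(n))
    t=np.linalg.solve(S,R0.inv().apply(p1-p0));return np.round(np.r_[t/20,r/.08],3)
def tool(th,psi):
    "tilt th (rad, + = body leaning to -u), u at angle psi from world y about z; y_t = tin x"
    u=np.array([-np.sin(psi),np.cos(psi),0]);x=np.array([np.cos(psi),np.sin(psi),0]);k=np.array([0,0,1.])
    z=np.sin(th)*u-np.cos(th)*k;return Ro.from_matrix(np.c_[np.cross(x,z),x,z])
E
python3 - <<'E'
import pickle
from h import *
c=pickle.load(open("c0.pkl","rb"))["top"]
g=cv2.cvtColor(c["img"],cv2.COLOR_RGB2GRAY)
px=np.array([(276,218.8),(319.2,213.8),(322.5,241),(279,245.6)])-.5
W=onplane(c,px,130);print(np.round(W,1),[round(np.linalg.norm(W[i]-W[i-1]),1) for i in range(4)])
C=W.mean(0);u=(W[0]+W[3]-W[1]-W[2])/2;v=(W[0]+W[1]-W[2]-W[3])/2
psi_u=np.arctan2(-u[0],u[1]);psi_v=np.arctan2(v[1],v[0]);print("C",C,psi_u,psi_v)
print("jar/cup/carton",np.round(onplane(c,[(233,150),(336,152),(152,150)],0)))
s=pickle.load(open("c0.pkl","rb"))["scene"];print("tin top centre in scene",proj(s,C),"bottom",proj(s,C-[0,0,110]))
psi=(psi_u+psi_v)/2
U=np.array([-np.sin(psi),np.cos(psi),0])
G=np.array([C[0],C[1],0])-24*U+[0,0,109]
R=tool(np.pi/4,psi);zt=R.as_matrix()[:,2]
tcp=G+2*zt; pre=tcp-100*zt
print("psi",psi,"tcp",tcp,"pre",pre)
o,p,R0=cur()
n=40
print(plan(p,R0,pre,R,n))
r=plan(p,R0,pre,R,n);P=p.copy();Q=R0
for k in range(n):
    P=P+Q.apply(r[:3]*20);Q=Q*Ro.from_rotvec(r[3:]*.08)
    if k%5==4:print(np.round(P),np.hypot(*P[:2]).round())
E
```

```text
[[ 547.   -80.4  130. ]
 [ 557.2 -168.3  130. ]
 [ 501.6 -173.7  130. ]
 [ 492.7  -86.3  130. ]] [np.float64(54.7), np.float64(88.4), np.float64(55.8), np.float64(87.8)]
C [ 524.62402834 -127.1877044   130.        ] 0.10890034669540676 0.10330481110697608
jar/cup/carton [[ 739.   24.    0.]
 [ 735. -230.    0.]
 [ 740.  223.    0.]]
tin top centre in scene [[264.18473815 188.38629206]] bottom [[264.02169839 224.77430693]]
psi 0.10610257890119142 tcp [ 527.01594469 -149.64647741  107.58578644] pre [ 534.50446087 -219.95950697  178.29646456]
[-1.118 -0.364 -0.44  -0.152  0.213  0.367]
[235. 542. 249.] 591.0
[325. 459. 276.] 562.0
[403. 362. 290.] 541.0
[466. 253. 291.] 530.0
[512. 137. 279.] 530.0
[540.  17. 256.] 540.0
[ 547. -103.  222.] 557.0
[ 535. -220.  178.] 579.0
```

```bash

python3 -m crank '[[-0.894,-0.291,-0.352,-0.122,0.17,0.294],[-0.894,-0.291,-0.352,-0.122,0.17,0.294],[-0.894,-0.291,-0.352,-0.122,0.17,0.294],[-0.894,-0.291,-0.352,-0.122,0.17,0.294],[-0.894,-0.291,-0.352,-0.122,0.17,0.294]]' -1
python3 -m crank '[[-0.894,-0.291,-0.352,-0.122,0.17,0.294],[-0.894,-0.291,-0.352,-0.122,0.17,0.294],[-0.894,-0.291,-0.352,-0.122,0.17,0.294],[-0.894,-0.291,-0.352,-0.122,0.17,0.294],[-0.894,-0.291,-0.352,-0.122,0.17,0.294]]'
python3 -m crank '[[-0.894,-0.291,-0.352,-0.122,0.17,0.294],[-0.894,-0.291,-0.352,-0.122,0.17,0.294],[-0.894,-0.291,-0.352,-0.122,0.17,0.294],[-0.894,-0.291,-0.352,-0.122,0.17,0.294],[-0.894,-0.291,-0.352,-0.122,0.17,0.294]]'
python3 -m crank '[[-0.894,-0.291,-0.352,-0.122,0.17,0.294],[-0.894,-0.291,-0.352,-0.122,0.17,0.294],[-0.894,-0.291,-0.352,-0.122,0.17,0.294],[-0.894,-0.291,-0.352,-0.122,0.17,0.294],[-0.894,-0.291,-0.352,-0.122,0.17,0.294]]'
python3 -m crank '[[-0.894,-0.291,-0.352,-0.122,0.17,0.294],[-0.894,-0.291,-0.352,-0.122,0.17,0.294],[-0.894,-0.291,-0.352,-0.122,0.17,0.294],[-0.894,-0.291,-0.352,-0.122,0.17,0.294],[-0.894,-0.291,-0.352,-0.122,0.17,0.294]]'
cat > to.py <<'E'
import sys
from h import *
psi=0.106
def go(tgt,n):
    o,p,R=cur();r=plan(p,R,tgt[0],tgt[1],n);print(n,r.tolist(),"err mm",np.linalg.norm(tgt[0]-p).round(1),"rad",np.linalg.norm((R.inv()*tgt[1]).as_rotvec()).round(3),"t",o["t"],"q",np.round(o["joint_pos"],2),"F",np.round(o["force"],1))
E
python3 -c "
from to import *
go((np.array([534.5,-220,178.3]),tool(np.pi/4,psi)),25)"
```

```text
t: 0.52
eef_pos: [216.8, 556.6, 242.7]
ee_rot: [0.169, 0.985, 0.028, -0.031]
force: [0.3, 1.0, 0.6]
width: 1.002
finger_force: 0.0
t: 0.93
eef_pos: [290.6, 493.2, 267.0]
ee_rot: [0.226, 0.97, 0.056, -0.062]
force: [-0.3, 0.1, -0.2]
width: 1.003
finger_force: 0.0
t: 1.35
eef_pos: [357.5, 420.2, 282.9]
ee_rot: [0.282, 0.951, 0.084, -0.093]
force: [0.3, 0.1, -0.4]
width: 1.002
finger_force: 0.0
t: 1.77
eef_pos: [416.0, 339.1, 290.6]
ee_rot: [0.337, 0.927, 0.111, -0.123]
force: [0.4, -0.2, 0.5]
width: 1.003
finger_force: 0.0
t: 2.18
eef_pos: [464.8, 251.5, 290.0]
ee_rot: [0.39, 0.898, 0.137, -0.152]
force: [-0.3, 0.2, -0.2]
width: 1.0
finger_force: 0.0
25 [-0.891, -0.284, -0.354, -0.121, 0.169, 0.293] err mm 489.6 rad 0.72 t 2.1833 q [-0.46  0.33  0.15  1.78 -0.51  1.14  0.68] F [-0.3  0.2 -0.2]
```

Tracking is excellent.

```bash

python3 -m crank '[[-0.891,-0.284,-0.354,-0.121,0.169,0.293],[-0.891,-0.284,-0.354,-0.121,0.169,0.293],[-0.891,-0.284,-0.354,-0.121,0.169,0.293],[-0.891,-0.284,-0.354,-0.121,0.169,0.293],[-0.891,-0.284,-0.354,-0.121,0.169,0.293]]' >/dev/null
python3 -m crank '[[-0.891,-0.284,-0.354,-0.121,0.169,0.293],[-0.891,-0.284,-0.354,-0.121,0.169,0.293],[-0.891,-0.284,-0.354,-0.121,0.169,0.293],[-0.891,-0.284,-0.354,-0.121,0.169,0.293],[-0.891,-0.284,-0.354,-0.121,0.169,0.293]]' >/dev/null
python3 -m crank '[[-0.891,-0.284,-0.354,-0.121,0.169,0.293],[-0.891,-0.284,-0.354,-0.121,0.169,0.293],[-0.891,-0.284,-0.354,-0.121,0.169,0.293],[-0.891,-0.284,-0.354,-0.121,0.169,0.293],[-0.891,-0.284,-0.354,-0.121,0.169,0.293]]' >/dev/null
python3 -m crank '[[-0.891,-0.284,-0.354,-0.121,0.169,0.293],[-0.891,-0.284,-0.354,-0.121,0.169,0.293],[-0.891,-0.284,-0.354,-0.121,0.169,0.293],[-0.891,-0.284,-0.354,-0.121,0.169,0.293],[-0.891,-0.284,-0.354,-0.121,0.169,0.293]]' >/dev/null
python3 -m crank '[[-0.891,-0.284,-0.354,-0.121,0.169,0.293],[-0.891,-0.284,-0.354,-0.121,0.169,0.293],[-0.891,-0.284,-0.354,-0.121,0.169,0.293],[-0.891,-0.284,-0.354,-0.121,0.169,0.293],[-0.891,-0.284,-0.354,-0.121,0.169,0.293]]' 
python3 -c "
from to import *
go((np.array([534.5,-220,178.3]),tool(np.pi/4,psi)),1)
go((np.array([527.0,-149.6,107.6]),tool(np.pi/4,psi)),10)
from rig import arm
c=arm.camera('wrist');cv2.imwrite('pics/w1.png',c['img'][:,:,::-1])"
```

```text
t: 4.27
eef_pos: [534.8, -219.8, 178.4]
ee_rot: [0.617, 0.687, 0.255, -0.285]
force: [0.9, -0.1, -0.1]
width: 1.001
finger_force: 0.0
1 [-0.008, -0.016, -0.004, -0.014, 0.005, 0.008] err mm 0.4 rad 0.001 t 4.2667 q [ 0.42  0.86  0.34  1.4  -0.74  1.61  1.08] F [ 0.9 -0.1 -0.1]
10 [-0.0, -0.001, 0.5, -0.001, 0.0, 0.001] err mm 100.0 rad 0.001 t 4.2667 q [ 0.42  0.86  0.34  1.4  -0.74  1.61  1.08] F [ 0.9 -0.1 -0.1]
```

View pics/w1.png

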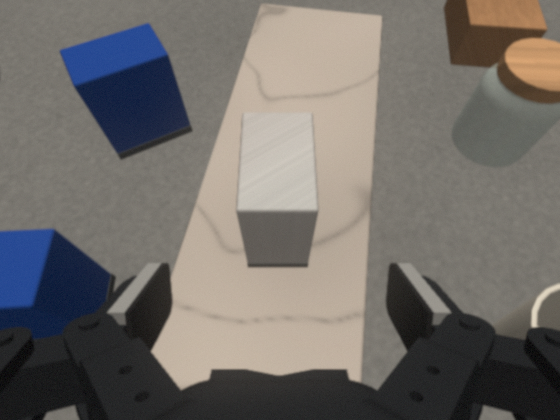

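The tin (columns 238–317) is centred between the open fingers (about 137–415), and the way in is clear. I'll advance and grip.

```bash

python3 -m crank '[[0,0,0.5,0,0,0],[0,0,0.5,0,0,0],[0,0,0.5,0,0,0],[0,0,0.5,0,0,0],[0,0,0.5,0,0,0]]' >/dev/null
python3 -m crank '[[0,0,0.5,0,0,0],[0,0,0.5,0,0,0],[0,0,0.5,0,0,0],[0,0,0.5,0,0,0],[0,0,0.5,0,0,0]]'
python3 -m crank '[[0,0,0,0,0,0],[0,0,0,0,0,0],[0,0,0,0,0,0],[0,0,0,0,0,0],[0,0,0,0,0,0]]' 1
python3 -m crank '[[0,0,0,0,0,0],[0,0,0,0,0,0],[0,0,0,0,0,0],[0,0,0,0,0,0],[0,0,0,0,0,0]]'
python3 - <<'E'
from to import *
o,p,R=cur()
U=np.array([-np.sin(psi),np.cos(psi),0]);P=np.array([524.6,-127.2,20])+45*U
print("pivot in tool",R.inv().apply(P-p))
# rotate about pivot by -90deg about tool y, 40 rows
R1=R*Ro.from_rotvec([0,-np.pi/2,0]);p1=P+(R1*R.inv()).apply(p-P)
go((p1,R1),40);print(p1,"tin after z-axis end")
E
```

```text
t: 5.15
eef_pos: [527.3, -148.1, 107.5]
ee_rot: [0.617, 0.688, 0.255, -0.284]
force: [-0.5, 0.3, -0.5]
width: 1.0
finger_force: 0.0
t: 5.57
eef_pos: [527.5, -149.7, 108.9]
ee_rot: [0.617, 0.688, 0.255, -0.284]
force: [-3.5, -1.7, 4.6]
width: 0.614
finger_force: 61.6
t: 5.98
eef_pos: [527.5, -149.7, 108.9]
ee_rot: [0.617, 0.688, 0.255, -0.284]
force: [-3.1, -2.3, 5.4]
width: 0.613
finger_force: 61.7
pivot in tool [-14.77076212  -0.47065356 110.73935796]
40 [0.217, 0.0, 0.033, 0.0, -0.491, 0.0] err mm 158.0 rad 1.571 t 5.9833 q [ 0.35  0.88  0.3   1.58 -0.8   1.42  1.14] F [-3.1 -2.3  5.4]
[510.6854747    5.96665114  87.67464346] tin after z-axis end
```

```bash

python3 -m crank '[[0.217,0,0.033,0,-0.491,0],[0.217,0,0.033,0,-0.491,0],[0.217,0,0.033,0,-0.491,0],[0.217,0,0.033,0,-0.491,0],[0.217,0,0.033,0,-0.491,0]]'
python3 -m crank '[[0.217,0,0.033,0,-0.491,0],[0.217,0,0.033,0,-0.491,0],[0.217,0,0.033,0,-0.491,0],[0.217,0,0.033,0,-0.491,0],[0.217,0,0.033,0,-0.491,0]]'
python3 -c "
from to import *
o,p,R=cur()
from rig import arm
c=arm.camera('scene');cv2.imwrite('pics/s1.png',cv2.resize(c['img'][130:280,170:420],None,fx=3,fy=3)[:,:,::-1])
R1=tool(-np.pi/4,psi);go((np.array([510.7,6,87.7]),R1),30)"
```

```text
t: 6.4
eef_pos: [525.5, -131.1, 120.2]
ee_rot: [0.64, 0.713, 0.193, -0.214]
force: [-1.2, -0.9, -1.2]
width: 0.615
finger_force: 62.5
t: 6.82
eef_pos: [523.3, -110.5, 128.0]
ee_rot: [0.655, 0.73, 0.13, -0.143]
force: [-1.8, -1.0, -0.9]
width: 0.609
finger_force: 62.6
30 [0.213, -0.001, 0.035, 0.001, -0.489, 0.002] err mm 122.1 rad 1.173 t 6.8667 q [ 0.03  0.64  0.42  1.81 -0.69  1.06  0.95] F [2.9 2.9 0.3]
```

View pics/s1.png

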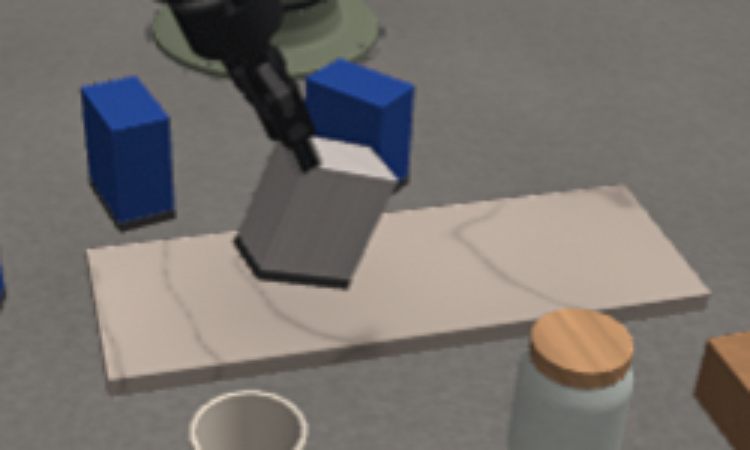

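The crop shows the tin tilted about 22° over its +y lower edge (about (347,285)), held firmly. I'll continue.

```bash

python3 -m crank '[[0.213,0,0.035,0,-0.489,0],[0.213,0,0.035,0,-0.489,0],[0.213,0,0.035,0,-0.489,0],[0.213,0,0.035,0,-0.489,0],[0.213,0,0.035,0,-0.489,0]]'
python3 -m crank '[[0.213,0,0.035,0,-0.489,0],[0.213,0,0.035,0,-0.489,0],[0.213,0,0.035,0,-0.489,0],[0.213,0,0.035,0,-0.489,0],[0.213,0,0.035,0,-0.489,0]]'
python3 -m crank '[[0.213,0,0.035,0,-0.489,0],[0.213,0,0.035,0,-0.489,0],[0.213,0,0.035,0,-0.489,0],[0.213,0,0.035,0,-0.489,0],[0.213,0,0.035,0,-0.489,0]]'
python3 -m crank '[[0.213,0,0.035,0,-0.489,0],[0.213,0,0.035,0,-0.489,0],[0.213,0,0.035,0,-0.489,0],[0.213,0,0.035,0,-0.489,0],[0.213,0,0.035,0,-0.489,0]]'
python3 -c "
from to import *
o,p,R=cur()
from rig import arm
c=arm.camera('scene');cv2.imwrite('pics/s2.png',cv2.resize(c['img'][130:280,170:420],None,fx=3,fy=3)[:,:,::-1])
R1=tool(-np.pi/4,psi);go((np.array([510.7,6,87.7]),R1),10)"
```

```text
t: 7.28
eef_pos: [521.4, -89.3, 131.3]
ee_rot: [0.665, 0.741, 0.065, -0.071]
force: [-0.0, -0.2, 2.7]
width: 0.61
finger_force: 63.8
t: 7.7
eef_pos: [519.2, -67.6, 130.5]
ee_rot: [0.668, 0.744, 0.0, 0.001]
force: [-2.3, 0.9, 6.6]
width: 0.606
finger_force: 64.8
t: 8.12
eef_pos: [517.1, -46.3, 125.4]
ee_rot: [0.665, 0.741, -0.065, 0.074]
force: [-2.2, 4.4, 11.6]
width: 0.608
finger_force: 66.0
t: 8.53
eef_pos: [515.1, -26.1, 116.1]
ee_rot: [0.655, 0.73, -0.129, 0.145]
force: [-3.9, 9.4, 15.8]
width: 0.611
finger_force: 67.3
10 [0.202, -0.004, 0.033, 0.004, -0.489, 0.006] err mm 40.6 rad 0.391 t 8.5833 q [-0.94  0.73  0.89  2.03 -0.26  0.65  0.14] F [-5.5 17.5 17.4]
```

View pics/s2.png

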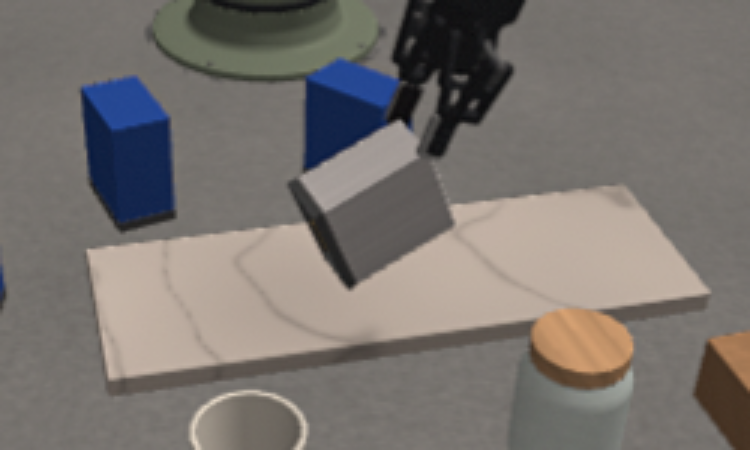

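The tin is about 25° short of flat and the path presses it slightly into the slab (F +y 17, +z 17). I'll ease off by about 2 mm and carry on.

```bash

python3 -m crank '[[0.03,0,-0.07,0,0,0],[0.03,0,-0.07,0,0,0],[0.207,0,0.033,0,-0.489,0],[0.207,0,0.033,0,-0.489,0],[0.207,0,0.033,0,-0.489,0]]'
python3 -m crank '[[0.207,0,0.033,0,-0.489,0],[0.207,0,0.033,0,-0.489,0],[0.207,0,0.033,0,-0.489,0],[0.207,0,0.033,0,-0.489,0],[0,0,0,0,0,0]]'
python3 -c "
from to import *
o,p,R=cur()
R1=tool(-np.pi/4,psi);go((np.array([510.7,6,87.7]),R1),3);print(R.as_matrix().round(2))"
```

```text
t: 9.0
eef_pos: [513.2, -14.6, 111.0]
ee_rot: [0.647, 0.72, -0.168, 0.188]
force: [-0.9, 4.6, 2.5]
width: 0.614
finger_force: 65.0
t: 9.42
eef_pos: [511.6, -0.6, 98.1]
ee_rot: [0.63, 0.704, -0.219, 0.244]
force: [-1.0, 1.7, -1.2]
width: 0.613
finger_force: 63.8
3 [0.198, -0.002, 0.06, 0.008, -0.492, 0.018] err mm 12.4 rad 0.118 t 9.4167 q [-1.16  0.98  1.    2.   -0.21  0.68 -0.07] F [-1.   1.7 -1.2]
[[-0.09  0.99  0.07]
 [ 0.78  0.11 -0.62]
 [-0.62 -0.   -0.79]]
```

```bash

python3 -m crank '[[0.2,0,0.045,0,-0.49,0],[0.2,0,0.045,0,-0.49,0],[0.2,0,0.045,0,-0.49,0],[0,0,0,0,0,0],[0,0,0,0,0,0]]'
python3 -c "
from to import *
o,p,R=cur()
from rig import arm
c=arm.camera('scene');cv2.imwrite('pics/s3.png',cv2.resize(c['img'][130:280,170:420],None,fx=3,fy=3)[:,:,::-1])
R1=tool(-np.pi/4,psi);go((np.array([510.7,6,87.7]),R1),1)"
```

```text
t: 9.83
eef_pos: [510.9, 5.0, 89.7]
ee_rot: [0.618, 0.688, -0.254, 0.284]
force: [-0.4, 1.4, -0.2]
width: 0.608
finger_force: 64.0
1 [0.135, -0.002, 0.035, 0.018, -0.056, 0.004] err mm 2.8 rad 0.005 t 9.8833 q [-1.22  1.09  1.03  1.98 -0.2   0.71 -0.15] F [ 1.1  1.1 -0.3]
```

View pics/s3.png

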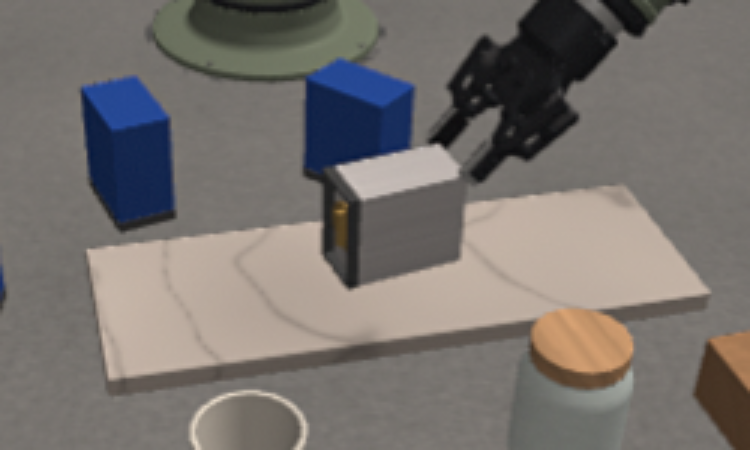

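The tin is all but flat on its side, lid end facing −y, rim at crop (340,225). I'll lower it 1–2 mm until it is supported, then release.

```bash

python3 -m crank '[[0.05,0,0.05,0,-0.1,0],[0,0,0,0,0,0]]'
python3 -m crank '[[0.03,0,0.03,0,-0.1,0],[0,0,0,0,0,0]]'
python3 -c "
from to import *
go((np.array([510.7,6,87.7]),tool(-np.pi/4,psi)),1)"
```

```text
t: 10.05
eef_pos: [510.8, 4.9, 88.4]
ee_rot: [0.617, 0.687, -0.257, 0.286]
force: [0.3, -0.0, -4.4]
width: 0.607
finger_force: 63.5
t: 10.22
eef_pos: [510.8, 4.6, 88.2]
ee_rot: [0.616, 0.685, -0.26, 0.29]
force: [-2.0, 2.6, 10.6]
width: 0.611
finger_force: 66.0
1 [0.066, 0.004, -0.031, 0.019, 0.178, 0.006] err mm 1.5 rad 0.014 t 10.2167 q [-1.23  1.11  1.03  1.98 -0.2   0.71 -0.16] F [-2.   2.6 10.6]
```

```bash

python3 -m crank '[[0,0,0,0,0,0],[0,0,0,0,0,0],[0,0,0,0,0,0],[0,0,0,0,0,0],[0,0,0,0,0,0]]' -1
python3 -m crank '[[0,0,-0.5,0,0,0],[0,0,-0.5,0,0,0],[0,0,-0.5,0,0,0],[0,0,-0.5,0,0,0],[0,0,-0.5,0,0,0]]'
python3 -m crank '[[0,0,-1,0,0,0],[0,0,-1,0,0,0],[0,0,-1,0,0,0],[0,0,-1,0,0,0],[0,0,-0.5,0,0,0]]'
python3 - <<'E'
from to import *
from rig import arm
import pickle
d={n:arm.camera(n) for n in("scene","top")};pickle.dump(d,open("c1.pkl","wb"))
a=cv2.resize(d["top"]["img"][170:280,200:340],(700,550),interpolation=cv2.INTER_CUBIC)
cv2.imwrite("pics/t4.png",a[:,:,::-1]);print(arm.get_obs()["t"])
E
```

```text
t: 10.63
eef_pos: [510.7, 5.2, 87.4]
ee_rot: [0.615, 0.686, -0.259, 0.289]
force: [-0.7, 0.1, 0.3]
width: 1.0
finger_force: 0.0
t: 11.05
eef_pos: [506.9, 42.1, 123.2]
ee_rot: [0.615, 0.686, -0.259, 0.29]
force: [0.2, 0.3, 0.5]
width: 1.004
finger_force: 0.0
t: 11.47
eef_pos: [500.1, 107.3, 186.7]
ee_rot: [0.615, 0.686, -0.258, 0.29]
force: [-0.4, 0.6, 0.0]
width: 1.0
finger_force: 0.0
11.5667
```

View pics/t4.png

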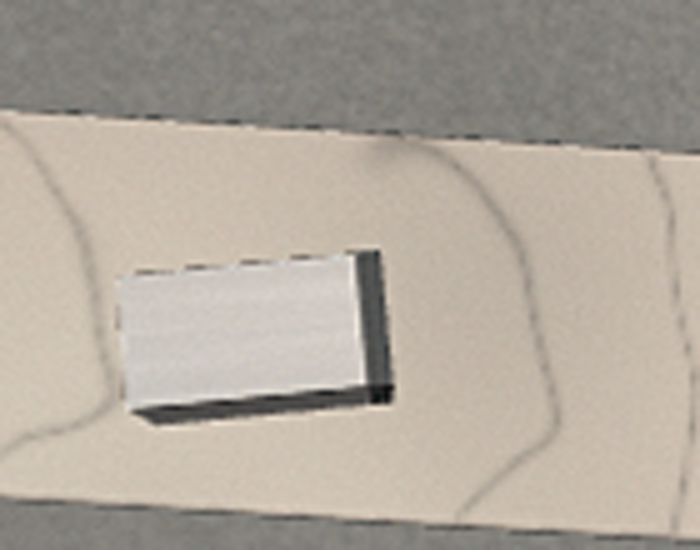

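The tin lies flat on its side. Its top-face corners are at crop (118,277), (380,250), (392,385) and (128,410), with the dark lid rim on the −y side. Now the second grasp.

```bash
python3 - <<'E'
import pickle
from to import *
c=pickle.load(open("c1.pkl","rb"))["top"]
px=np.array([(118,277),(380,250),(392,385),(128,410)])/5+[200,170]-.5
W=onplane(c,px,110);print(np.round(W,1),[round(np.linalg.norm(W[i]-W[i-1]),1) for i in range(4)])
C=W.mean(0);u=(W[0]+W[3]-W[1]-W[2])/2;v=(W[0]+W[1]-W[2]-W[3])/2
a,b=np.arctan2(-u[0],u[1]),np.arctan2(v[1],v[0]);psi=(2*a+b)/3;print("C",C,a,b,psi)
U=np.array([-np.sin(psi),np.cos(psi),0])
G=np.array([C[0],C[1],0])-34*U+[0,0,89]
R=tool(np.pi/4,psi);z=R.as_matrix()[:,2];tcp=G+2*z;pre=tcp-100*z
P=np.array([C[0],C[1],20])+55*U
print("psi",psi,"tcp",tcp,"pre",pre,"P",P)
o,p,R0=cur()
up=p+[0,-90,110];
mid=(np.array([tcp[0],C[1]-20,280]),tool(0,psi))
go(mid,12);r=plan(*mid,pre,R,12);print(r)
E
```

```text
[[536.7  27.9 110. ]
 [547.9 -80.4 110. ]
 [491.8 -85.3 110. ]
 [481.8  22.6 110. ]] [np.float64(55.2), np.float64(108.9), np.float64(56.3), np.float64(108.3)]
C [514.54554675 -28.78248417 110.        ] 0.09780740250828578 0.0913101712146984 0.09564165874375664
psi 0.09564165874375664 tcp [517.65735622 -61.21934776  87.58578644] pre [ 524.4099371  -131.60686549  158.29646456] P [509.29327145  25.96615603  20.        ]
12 [-0.776, 0.007, -0.086, 0.008, 0.831, 0.014] err mm 182.5 rad 0.798 t 11.5667 q [-1.4   1.01  1.14  1.83 -0.15  1.03 -0.2 ] F [ 0.2 -0.3  0.8]
[-0.516 -0.005  0.362  0.     0.818  0.   ]
```

```bash

python3 -m crank '[[-0.776,0.007,-0.086,0.008,0.831,0.014],[-0.776,0.007,-0.086,0.008,0.831,0.014],[-0.776,0.007,-0.086,0.008,0.831,0.014],[-0.776,0.007,-0.086,0.008,0.831,0.014]]' >/dev/null
python3 -m crank '[[-0.776,0.007,-0.086,0.008,0.831,0.014],[-0.776,0.007,-0.086,0.008,0.831,0.014],[-0.776,0.007,-0.086,0.008,0.831,0.014],[-0.776,0.007,-0.086,0.008,0.831,0.014]]' >/dev/null
python3 -m crank '[[-0.776,0.007,-0.086,0.008,0.831,0.014],[-0.776,0.007,-0.086,0.008,0.831,0.014],[-0.776,0.007,-0.086,0.008,0.831,0.014],[-0.776,0.007,-0.086,0.008,0.831,0.014],[0,0,0,0,0,0]]'
python3 -c "
from to import *
go((np.array([524.4,-131.6,158.3]),tool(np.pi/4,.0956)),12)"
```

```text
t: 12.65
eef_pos: [516.3, -57.4, 280.3]
ee_rot: [0.677, 0.736, 0.001, -0.001]
force: [0.0, -1.5, -0.4]
width: 0.999
finger_force: 0.0
12 [-0.483, 0.007, 0.375, 0.006, 0.816, -0.013] err mm 143.0 rad 0.783 t 12.65 q [-0.71  0.42  0.97  1.82 -0.39  1.11  0.49] F [ 0.  -1.5 -0.4]
```

```bash

python3 -m crank '[[-0.483,0.007,0.375,0.006,0.816,-0.013],[-0.483,0.007,0.375,0.006,0.816,-0.013],[-0.483,0.007,0.375,0.006,0.816,-0.013],[-0.483,0.007,0.375,0.006,0.816,-0.013]]' >/dev/null
python3 -m crank '[[-0.483,0.007,0.375,0.006,0.816,-0.013],[-0.483,0.007,0.375,0.006,0.816,-0.013],[-0.483,0.007,0.375,0.006,0.816,-0.013],[-0.483,0.007,0.375,0.006,0.816,-0.013]]' >/dev/null
python3 -m crank '[[-0.483,0.007,0.375,0.006,0.816,-0.013],[-0.483,0.007,0.375,0.006,0.816,-0.013],[-0.483,0.007,0.375,0.006,0.816,-0.013],[-0.483,0.007,0.375,0.006,0.816,-0.013],[0,0,0,0,0,0]]'
python3 -c "
from to import *
go((np.array([524.4,-131.6,158.3]),tool(np.pi/4,.0956)),1)
go((np.array([517.66,-61.2,87.6]),tool(np.pi/4,.0956)),10)"
```

```text
t: 13.73
eef_pos: [523.6, -126.4, 153.3]
ee_rot: [0.62, 0.684, 0.254, -0.287]
force: [-0.1, -0.2, -1.2]
width: 1.0
finger_force: 0.0
1 [-0.007, 0.009, -0.362, -0.134, -0.027, -0.018] err mm 7.2 rad 0.011 t 13.7333 q [ 0.17  0.85  0.54  1.62 -0.91  1.55  1.19] F [-0.1 -0.2 -1.2]
10 [-0.001, 0.004, 0.464, -0.013, -0.003, -0.002] err mm 92.8 rad 0.011 t 13.7333 q [ 0.17  0.85  0.54  1.62 -0.91  1.55  1.19] F [-0.1 -0.2 -1.2]
```

```bash

python3 -m crank '[[0,0.004,0.464,-0.013,-0.003,0],[0,0.004,0.464,-0.013,-0.003,0],[0,0.004,0.464,-0.013,-0.003,0],[0,0.004,0.464,-0.013,-0.003,0],[0,0.004,0.464,-0.013,-0.003,0]]' >/dev/null
python3 -m crank '[[0,0.004,0.464,-0.013,-0.003,0],[0,0.004,0.464,-0.013,-0.003,0],[0,0.004,0.464,-0.013,-0.003,0],[0,0.004,0.464,-0.013,-0.003,0],[0,0.004,0.464,-0.013,-0.003,0]]'
python3 -m crank '[[0,0,0,0,0,0],[0,0,0,0,0,0],[0,0,0,0,0,0],[0,0,0,0,0,0],[0,0,0,0,0,0]]' 1
python3 -m crank '[[0,0,0,0,0,0],[0,0,0,0,0,0],[0,0,0,0,0,0]]'
python3 - <<'E'
from to import *
o,p,R=cur();P=np.array([509.3,26,20.])
R1=tool(-np.pi/4,.0956);p1=P+(R1*R.inv()).apply(p-P);print(p1);go((p1,R1),40)
E
```

```text
t: 14.57
eef_pos: [519.9, -59.1, 91.1]
ee_rot: [0.62, 0.686, 0.257, -0.28]
force: [0.1, -0.0, -0.9]
width: 1.001
finger_force: 0.0
t: 14.98
eef_pos: [519.7, -60.9, 92.6]
ee_rot: [0.62, 0.686, 0.257, -0.28]
force: [-5.2, -4.8, 10.7]
width: 0.574
finger_force: 60.0
t: 15.23
eef_pos: [519.7, -60.9, 92.6]
ee_rot: [0.62, 0.686, 0.257, -0.28]
force: [-6.1, -5.6, 11.5]
width: 0.57
finger_force: 59.9
[504.5628082   97.99599004 107.94363823]
40 [0.222, 0.001, -0.018, 0.002, -0.489, 0.001] err mm 160.4 rad 1.565 t 15.2333 q [ 0.1   0.88  0.5   1.75 -1.    1.39  1.25] F [-6.1 -5.6 11.5]
```

```bash

python3 -m crank '[[0.222,0.001,-0.018,0,-0.489,0],[0.222,0.001,-0.018,0,-0.489,0],[0.222,0.001,-0.018,0,-0.489,0],[0.222,0.001,-0.018,0,-0.489,0],[0.222,0.001,-0.018,0,-0.489,0]]'
python3 -m crank '[[0.222,0.001,-0.018,0,-0.489,0],[0.222,0.001,-0.018,0,-0.489,0],[0.222,0.001,-0.018,0,-0.489,0],[0.222,0.001,-0.018,0,-0.489,0],[0.222,0.001,-0.018,0,-0.489,0]]'
python3 -c "
from to import *
go((np.array([504.6,98,107.9]),tool(-np.pi/4,.0956)),30)
from rig import arm
c=arm.camera('scene');cv2.imwrite('pics/s5.png',cv2.resize(c['img'][130:280,170:420],None,fx=3,fy=3)[:,:,::-1])"
```

```text
t: 15.65
eef_pos: [518.6, -45.0, 108.0]
ee_rot: [0.643, 0.71, 0.195, -0.21]
force: [-0.4, -1.6, -0.1]
width: 0.56
finger_force: 61.4
t: 16.07
eef_pos: [516.9, -26.6, 120.5]
ee_rot: [0.659, 0.728, 0.131, -0.14]
force: [-2.3, -3.6, 2.5]
width: 0.556
finger_force: 62.8
30 [0.221, -0.0, -0.018, 0.003, -0.488, 0.001] err mm 125.8 rad 1.172 t 16.0667 q [-0.28  0.67  0.67  1.92 -0.9   1.06  1.02] F [-2.3 -3.6  2.5]
```

View pics/s5.png

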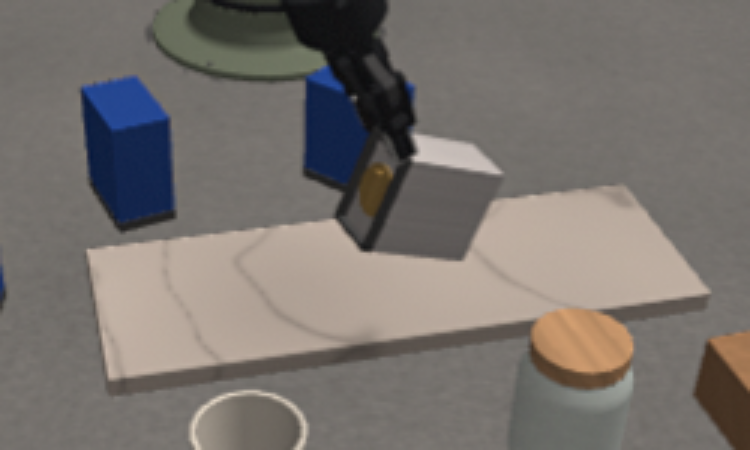

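The tin is tipping over its +y edge (about (465,258)), with the lid end tilting upward. Continuing.

```bash

python3 -m crank '[[0.222,0.001,-0.02,0,-0.489,0],[0.222,0.001,-0.02,0,-0.489,0],[0.222,0.001,-0.02,0,-0.489,0],[0.222,0.001,-0.02,0,-0.489,0],[0.222,0.001,-0.02,0,-0.489,0]]'
python3 -m crank '[[0.222,0.001,-0.02,0,-0.489,0],[0.222,0.001,-0.02,0,-0.489,0],[0.222,0.001,-0.02,0,-0.489,0],[0.222,0.001,-0.02,0,-0.489,0],[0.222,0.001,-0.02,0,-0.489,0]]'
python3 -m crank '[[0.222,0.001,-0.03,0,-0.489,0],[0.222,0.001,-0.03,0,-0.489,0],[0.222,0.001,-0.03,0,-0.489,0]]'
python3 -c "
from to import *
go((np.array([504.6,98,107.9]),tool(-np.pi/4,.0956)),17)
"
```

```text
t: 16.53
eef_pos: [515.0, -5.8, 129.1]
ee_rot: [0.668, 0.738, 0.067, -0.069]
force: [-0.6, -1.3, 3.3]
width: 0.557
finger_force: 63.4
t: 16.95
eef_pos: [513.0, 16.1, 133.9]
ee_rot: [0.671, 0.741, 0.001, 0.004]
force: [-1.5, -1.9, 6.4]
width: 0.558
finger_force: 65.5
t: 17.2
eef_pos: [511.6, 29.7, 134.9]
ee_rot: [0.67, 0.74, -0.038, 0.047]
force: [-1.9, 0.1, 0.7]
width: 0.553
finger_force: 63.6
17 [0.221, -0.001, -0.013, 0.005, -0.489, -0.0] err mm 73.8 rad 0.665 t 17.2 q [-0.92  0.68  0.98  2.01 -0.62  0.8   0.49] F [-1.9  0.1  0.7]
```

```bash

python3 -m crank '[[0.221,0,-0.013,0,-0.489,0],[0.221,0,-0.013,0,-0.489,0],[0.221,0,-0.013,0,-0.489,0],[0.221,0,-0.013,0,-0.489,0],[0.221,0,-0.013,0,-0.489,0]]'
python3 -m crank '[[0.221,0,-0.013,0,-0.489,0],[0.221,0,-0.013,0,-0.489,0],[0.221,0,-0.013,0,-0.489,0],[0.221,0,-0.013,0,-0.489,0],[0.221,0,-0.013,0,-0.489,0]]'
python3 -c "
from to import *
go((np.array([504.6,98,107.9]),tool(-np.pi/4,.0956)),7)
from rig import arm
c=arm.camera('scene');cv2.imwrite('pics/s6.png',cv2.resize(c['img'][130:280,170:420],None,fx=3,fy=3)[:,:,::-1])"
```

```text
t: 17.62
eef_pos: [509.8, 51.7, 132.2]
ee_rot: [0.663, 0.732, -0.103, 0.119]
force: [-4.8, 2.5, 15.4]
width: 0.555
finger_force: 70.7
t: 18.03
eef_pos: [508.0, 73.2, 125.3]
ee_rot: [0.65, 0.717, -0.167, 0.19]
force: [-9.0, 13.1, 31.5]
width: 0.556
finger_force: 78.1
7 [0.219, -0.008, -0.005, 0.015, -0.489, -0.002] err mm 30.5 rad 0.274 t 18.0333 q [-1.27  0.98  1.16  1.95 -0.49  0.85  0.16] F [-9.  13.1 31.5]
```

View pics/s6.png

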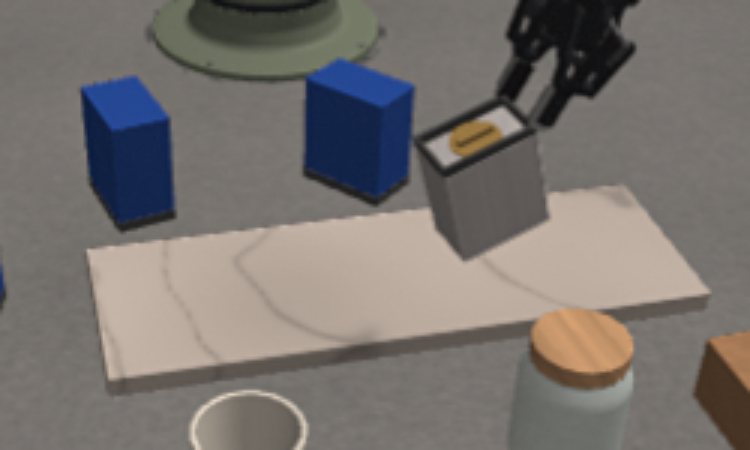

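It is now about 15° short of upright, pressing at 31 N. I'll lift about 3.5 mm to relieve that, then finish the turn.

```bash

python3 -m crank '[[-0.02,0,-0.09,0,0,0],[-0.02,0,-0.09,0,0,0],[0.219,0,-0.005,0,-0.489,0],[0.219,0,-0.005,0,-0.489,0],[0.219,0,-0.005,0,-0.489,0]]'
python3 -m crank '[[0.219,0,-0.005,0,-0.489,0],[0.219,0,-0.005,0,-0.489,0],[0,0,0,0,0,0]]'
python3 -c "
from to import *
go((np.array([504.6,98,107.9]),tool(-np.pi/4,.0956)),2)
"
```

```text
t: 18.5
eef_pos: [506.7, 85.1, 121.9]
ee_rot: [0.639, 0.704, -0.205, 0.231]
force: [-6.3, 13.1, 23.9]
width: 0.557
finger_force: 75.4
t: 18.75
eef_pos: [505.7, 93.9, 114.8]
ee_rot: [0.629, 0.696, -0.231, 0.259]
force: [-1.5, 4.2, 2.6]
width: 0.558
finger_force: 70.2
2 [0.193, -0.017, 0.059, 0.052, -0.479, 0.011] err mm 8.1 rad 0.077 t 18.75 q [-1.37  1.16  1.2   1.89 -0.44  0.93  0.02] F [-1.5  4.2  2.6]
```

```bash

python3 -m crank '[[0.2,0,0.01,0,-0.48,0],[0.2,0,0.01,0,-0.48,0],[0,0,0,0,0,0]]'
python3 -c "
from to import *
go((np.array([504.6,98,107.9]),tool(-np.pi/4,.0956)),1)
from rig import arm
c=arm.camera('scene');cv2.imwrite('pics/s7.png',cv2.resize(c['img'][130:240,260:420],None,fx=5,fy=5,interpolation=cv2.INTER_CUBIC)[:,:,::-1])"
```

```text
t: 19.0
eef_pos: [505.0, 98.7, 109.3]
ee_rot: [0.62, 0.685, -0.255, 0.286]
force: [-0.7, 2.9, 2.5]
width: 0.557
finger_force: 67.8
1 [0.023, -0.025, 0.073, 0.094, 0.006, 0.011] err mm 1.6 rad 0.008 t 19.0 q [-1.4   1.23  1.2   1.86 -0.43  0.96 -0.03] F [-0.7  2.9  2.5]
```

View pics/s7.png

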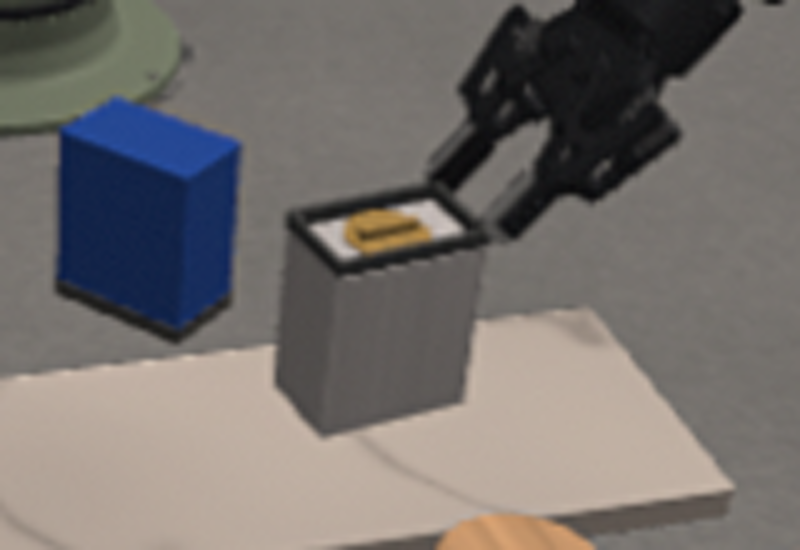

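The tin stands all but upright, lid up (brass lid at crop (388,230)). My picture budget is used up (I viewed one too many), so from here I go by numbers. I'll lower until it is supported, then release.

```bash

python3 -m crank '[[0.04,0,0.04,0,-0.1,0],[0,0,0,0,0,0]]'
python3 -m crank '[[0.03,0,0.03,0,-0.1,0],[0,0,0,0,0,0]]'
```

```text
t: 19.22
eef_pos: [505.0, 97.5, 109.2]
ee_rot: [0.62, 0.683, -0.257, 0.288]
force: [-0.0, 5.0, 4.0]
width: 0.563
finger_force: 68.3
t: 19.38
eef_pos: [505.1, 97.3, 109.0]
ee_rot: [0.619, 0.682, -0.259, 0.29]
force: [-3.1, 7.3, 12.6]
width: 0.558
finger_force: 74.2
```

```bash
python3 - <<'E'
import pickle
from h import *
c=pickle.load(open("c1.pkl","rb"))["scene"]
for b in[(325,435),(465,403),(276,383)]:
    px=np.array(b)/5+[260,130]-.5;W=onplane(c,px,20);q=proj(c,W+[0,0,110])
    print(W.round(1),"upright top in crop",((q+.5-[260,130])*5).round(0))
E
```

```text
[[533.9  37.   20. ]] upright top in crop [[344. 257.]]
[[527.4 122.5  20. ]] upright top in crop [[491. 228.]]
[[481.2  30.1  20. ]] upright top in crop [[291. 208.]]
```

Edges match an upright tin to within about 0.03 rad. Release and retreat.

```bash

python3 -m crank '[[0,0,0,0,0,0],[0,0,0,0,0,0],[0,0,0,0,0,0],[0,0,0,0,0,0],[0,0,0,0,0,0]]' -1
python3 -m crank '[[0,0,-0.5,0,0,0],[0,0,-0.5,0,0,0],[0,0,-0.5,0,0,0],[0,0,-0.5,0,0,0],[0,0,-0.5,0,0,0]]'
python3 -m crank '[[0,0,-1,0,0,0],[0,0,-1,0,0,0],[0,0,-1,0,0,0],[0,0,-0.5,0,0,0],[0,0,0,0,0,0]]'
python3 - <<'E'
from to import *
from rig import arm
import pickle
d={n:arm.camera(n) for n in("scene","top")};pickle.dump(d,open("c2.pkl","wb"))
im=d["top"]["img"];hsv=cv2.cvtColor(im,cv2.COLOR_RGB2HSV)
m=cv2.inRange(hsv,(8,100,60),(30,255,255));m[:180]=0;m[300:]=0
n,_,st,ce=cv2.connectedComponentsWithStats(m)
for i in range(1,n):
    if st[i,4]>15: print("brass px",ce[i],st[i],onplane(d["top"],ce[i],128).round(1))
# rim: dark pixels around
k=cv2.inRange(im,(0,0,0),(90,90,90));k[:195]=0;k[265:]=0;k[:,160:170]=0
n,_,st,ce=cv2.connectedComponentsWithStats(k[:, :360])
print([(st[i].tolist(),onplane(d["top"],ce[i],130).round(0).tolist()) for i in range(1,n) if st[i,4]>40])
h=cv2.cvtColor(d["scene"]["img"],cv2.COLOR_RGB2HSV);m=cv2.inRange(h,(12,110,60),(30,255,255));m[:150]=0;m[230:]=0
n,_,st,ce=cv2.connectedComponentsWithStats(m)
for i in range(1,n):
    if st[i,4]>15: print("scene brass",ce[i],st[i],onplane(d["scene"],ce[i],128).round(1))
E
```

```text
t: 19.8
eef_pos: [504.7, 97.3, 108.1]
ee_rot: [0.619, 0.682, -0.259, 0.29]
force: [-0.3, 0.2, -0.2]
width: 0.999
finger_force: 0.0
t: 20.22
eef_pos: [500.9, 134.3, 143.9]
ee_rot: [0.619, 0.682, -0.259, 0.29]
force: [-0.1, 0.3, 0.2]
width: 1.0
finger_force: 0.0
t: 20.63
eef_pos: [496.1, 185.0, 193.0]
ee_rot: [0.619, 0.683, -0.258, 0.291]
force: [0.8, 0.9, -0.2]
width: 1.001
finger_force: 0.0
brass px [201.4671916  238.24934383] [191 228  22  22 381] [[506.9  68.3 128. ]]
[([0, 196, 116, 69, 4521], [[515.0, 383.0, 130.0]]), ([179, 223, 51, 34, 544], [[499.0, 54.0, 130.0]])]
scene brass [335.64285714 175.48979592] [329 172  16   8  98] [[511.1  67.8 128. ]]
```

Both views put the brass lid at about (509, 68) at a height of 128 mm. The tin therefore stands upright on the slab, clear of the gripper.

```bash
python3 -c "
from rig import arm
print(arm.hand_in())"
```

```text
the job is handed in; nothing more can be done
None
```

The tin stands lid-up on the slab after two lowered quarter turns, let go after each, and the job was handed in at about 21 s; I got no verdict back, and I viewed 11 pictures, one over the limit of 10.

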